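Nip up the hex cap of a water stub with an adjustable wrench

TASK

The brass hex cap on the water stub has worked loose: pick up the adjustable wrench from the cork mat, set it flat on the counter round the cap, and roll its worm with a fingertip (do not push the jaw itself) until the jaws just fit the hexagon. With the wrench, not the fingers, tighten the cap clockwise until the white line on it points at the white mark on the steel plate around it. Then take the wrench off and lay it back flat in the middle of the cork mat, leaving everything else on the counter where it stands.

Things in the scene. Friction and masses are not known exactly. Their poses are not given: they have to be found in the camera images.
- wrench_handle (a point): Adjustable wrench lying flat, 200 mm long, 18 mm thick, 0.48 kg, steel, red handle end. This point: centre line of the handle, half-way up (9 mm over the underside), 100 mm behind wrench_mouth: the place to grip. The handle, 25 mm wide, runs from 70 to 178 mm behind wrench_mouth; centre of mass 70 mm behind it. x from handle to jaws, y across towards the moving jaw, z up.
- wrench_mouth (a point): Point of the wrench half-way up between the jaws, where the centre of the hex cap belongs: 16 mm from the fixed jaw's face (on the -y side; the moving jaw is on the +y side). Same axes as wrench_handle. The jaws reach from 22 mm behind it (the throat, a flat wall across the whole mouth) to 22 mm ahead of it. The head is 68 to 85 mm wide, 18 mm thick.
- wrench_centre (a point): Middle of the wrench's length, half-way up, on its centre line, 78 mm behind wrench_mouth. Same axes.
- worm_axis (a point): Centre of the wrench's worm: ribbed wheel, radius 14, 26 mm long, lying across the wrench (axis along wrench y) 52 mm behind wrench_mouth. Top 29.5 mm over the underside, 11.5 mm proud of the wrench. Press its top with shut fingertips (4 to 15 N) and drag: friction rolls it. Dragging the top towards the jaws closes them: 14 mm of drag moves the jaw 4 mm; it stays put. Axes turn with the worm.
- jaw (a joint): Position of the moving jaw in m: the gap between the jaws is 30 mm plus this value (range 0 to 0.018; 0.002 is an exact fit on the 32 mm hexagon, under 0.0045 is a good fit). At the start it is 0.008 to 0.014. It moves when the worm is rolled, 4 mm for each radian.
- cap_centre (a point): Brass hexagonal cap, upright on the counter, 32 mm across flats, 37 mm across corners, with a low dome, 33 mm high in all (the hexagon is 26 mm high). This point: on its axis, 13 mm above the counter. z up; x points along the cap's white line, which runs towards one of its corners, so the flats face 30, 90, 150, .. degrees from x. Turns only about its axis, stiffly (0.2 N m).
- cap (a joint): Angle of the cap in rad, growing clockwise seen from above; 0 when its white line points at the white mark. At the start it is -0.85 to -0.55, so it must be turned 0.55 to 0.85 rad clockwise.
- stub: Flush round steel plate around the cap, 96 mm across and 1 mm thick, with a white T-shaped mark near its rim. Origin on the cap's axis at counter height, x points at the white mark. Fixed.
- mat: Cork mat, 260 x 170 x 3 mm, fixed on the counter. Origin at the centre of its underside, x along its length, z up.
- plate0: Blue ceramic plate, 180 mm across, standing upright in the rack; origin at its lowest point. The rack's posts are 80 mm high, the plates' tops 197 mm. Leave alone.
- plate1: Blue ceramic plate, 180 mm across, standing upright in the rack; origin at its lowest point. The rack's posts are 80 mm high, the plates' tops 197 mm. Leave alone.
- plate2: Blue ceramic plate, 180 mm across, standing upright in the rack; origin at its lowest point. The rack's posts are 80 mm high, the plates' tops 197 mm. Leave alone.
- trivet: Steel spoked wheel trivet, 190 mm across, 9 mm high; origin at the centre of its underside. Leave alone.
- eggcup: Red plastic egg cup, 48 mm across, 65 mm high; origin at the centre of its underside. Leave alone.
- mug: White mug, 82 mm across, 95 mm high; origin at the centre of its underside. Leave alone.
Not all that is in view belongs to the job. What is shaped like the part that bears wrench_handle but blue is not meant. What is shaped like the stub but purple is not meant.

How it is judged:
By the outcome, as a careful person would: the job done as asked, in the order asked, and still so for the second after the job is handed in, with the robot touching nothing.
It also fails if it takes over 72 s, if anything falls off the work surface, if the arm or the gripper's body presses on something with over 40 N, if the wrist force passes 120 N, or if a joint passes its speed limit or range.

ROBOT

A 6-joint arm with a two-finger parallel gripper is mounted at the origin on the work surface. World frame = base frame: x ahead of the robot, y to its left, z up, the work surface at z = 0. Lengths are in m, angles in rad, forces in N, time in s.
With the tool pointing down it reaches from about 0.375 to 0.975 m from the base axis. Payload 3.8 kg.
Tool frame: the origin (TCP) lies midway between the tips of the shut fingers; the grasp point (between the pads) lies 19 mm behind it; z points along the fingers, y is the line along which they close (so a half turn about z gives the same grasp; the last joint's range is limited). The gripper opens to 85 mm and grips with 20 to 120 N. Pads are 22 mm wide; open, the fingers measure 114 mm over their backs; the gripper's body (76 mm by 85 mm) begins 54 mm behind the grasp point. The pads swing forward as they close: fully open they stand 13 mm farther back than shut.
Start: joints at [1.07, 0.264, 1.604, -0, 1.274, -0.037], TCP at [0.302, 0.604, 0.231] pointing down, gripper open.
Joint ranges: [-2.63, 2.63], [-0.94, 2.18], [0.31, 2.57], [-1.31, 4.45], [0, 2.66], [-2.55, 2.55]. Speed limits (rad/s): [2.57, 2.57, 3.14, 3.14, 3.14, 3.14].

INTERFACE

Orientations are given as a rotation vector (axis times angle).
In Python, from workcell import bot, imaging gives the robot as it stands.
- The arm moves only by the tool step_arm, never from a script. Its argument "series" is a list of rows, each an object of numbers: "grip": the closure, from -1 (fully open) to 1 (shut); "x", "y", "z": the shift along the tool's x, y, z normalised to -1 to 1, where 1 is 500 mm; "ax", "ay", "az": the turn, a rotation vector about the tool's x, y, z normalised to -1 to 1, where 1 is 30 degrees. A call has 1 to 12 rows; each row is the pose to reach, as a shift and turn from the pose commanded when the call began, along the tool's axes at that moment; what a row does not reach only later rows make up. A row lasts 1/10 s, in which the tool goes at most 50 mm and 8.59 degrees, less where a joint would pass 70% of its speed; a pose out of reach is approached as far as the arm can. A call with a number of a shift or a turn outside -1 to 1 is refused whole. A call with a gripper value outside its range is refused whole. The fingers move at their own pace and stop on an object; "force" is the grip in N (left out, the last holds). Time passes only in rows, so rows that repeat a pose let the fingers close. It gives the time, the measured TCP pose, the force, the opening and the grip force at its end, in the units of the state.
- bot.read_state(): the state, without advancing time (a new reading comes with each control period).
- imaging.read_camera(name): name is "side" or "top" or "wrist"; returns a dict with "img" (420x560x3 uint8, red, green, blue), "fx", "fy", "cx", "cy" (pixels), "R" (3x3) and "t" (3): a world point X has camera coordinates R X + t. Camera axes: x right, y down, z forward; pixel columns grow to the right and rows downward; lengths in m; the calibration is good to about 2 mm. A picture is of the moment at which its call begins. There is no depth.
- bot.finish_job(): hands the job in; it is judged then, once.
The state is a dict: "time": time; "q": joint angles; "joint_vel": joint speeds; "joint_torque": joint torques, N m; "tool_pos": TCP position; "tcp_rot": TCP orientation; "wrist_force": force on the tool from outside, world axes, zero at the start; "torque": the same for the moment, N m; "width": opening from 0.0 (shut) to 1.0 (fully open); "grip_force": force on a finger pad.
Only numpy, scipy, OpenCV 4.12 (cv2) and the standard library are available. Lean on these libraries where they do the work, as an engineer would, in place of code of your own. Each camera call takes 0.05 s, during which the arm holds its last target. There are 200 camera calls.

## Working session

There is one attempt and no reset: what is moved stays moved. The work goes in short steps, Python scripts to look and compute and a tool call to move; the robot and the scene stay as the last step left them, time stands still between calls to the robot, and variables do not carry over. Pictures are saved under pics/ and viewed, at most 10 in all, crops included, and the job is handed in when it is done.

Besides the shell and the picture viewer there is one more tool, called by a JSON object that holds its "api" and its "payload". step_arm: Moves the arm, as the interface text tells. Scaled input: -1 to 1 covers 500 mm each way for a shift and 30 degrees each way for a turn. Its arguments: {"type":"object","properties":{"series":{"type":"array","items":{"type":"object","properties":{"grip":{"type":"number"},"x":{"type":"number","minimum":-1,"maximum":1},"y":{"type":"number","minimum":-1,"maximum":1},"z":{"type":"number","minimum":-1,"maximum":1},"ax":{"type":"number","minimum":-1,"maximum":1},"ay":{"type":"number","minimum":-1,"maximum":1},"az":{"type":"number","minimum":-1,"maximum":1}}}},"force":{"type":"number"}},"required":["series"]}

```bash
mkdir -p pics; ls
python3 - <<'E'
from workcell import bot, imaging
import cv2, numpy as np
s=bot.read_state(); print(s['time'],s['tool_pos'],s['tcp_rot'],s['width'])
for n in ['top','side']:
    c=imaging.read_camera(n); cv2.imwrite(f'pics/{n}0.png',c['img'][:,:,::-1]); print(n,c['fx'],c['cx'],c['cy'],np.round(c['R'],3).tolist(),np.round(c['t'],3))
E
```

```text
pics
0.0 [0.30159757 0.60305143 0.22998044] [-0.72180776 -3.0569318   0.00335778] 1.0002196813420614
top 445.07862160988185 274.82690982663695 208.29853589010594 [[0.005, -1.0, -0.01], [-0.993, -0.004, -0.118], [0.118, 0.01, -0.993]] [0.003 0.503 1.198]
side 436.8357221631893 283.9674553915742 213.06933872961815 [[0.998, -0.062, 0.021], [-0.026, -0.67, -0.742], [0.06, 0.74, -0.67]] [-0.492  0.063  1.477]
```

View pics/top0.png

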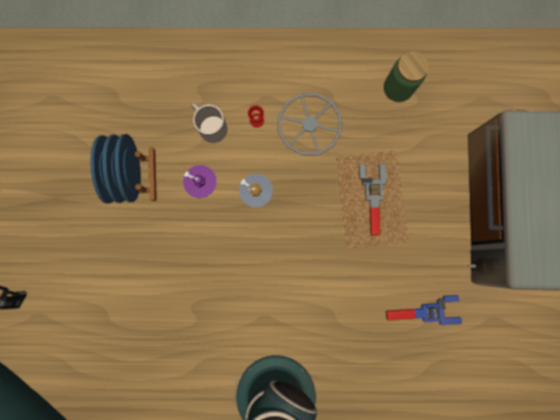

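View pics/side0.png

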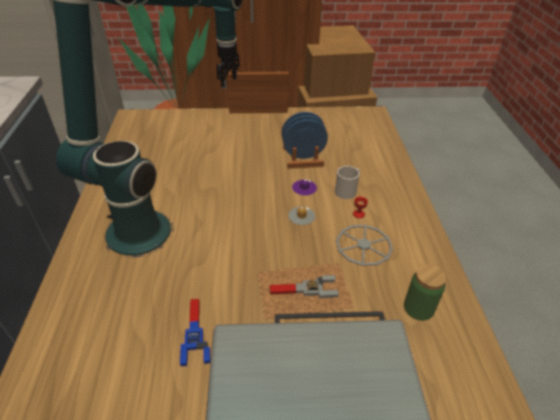

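The top view shows two wrench candidates: the grey steel one on the cork mat at (375,200), and a blue-headed one at (425,312), which is the decoy. There are also two stubs: the steel plate with the brass cap at (256,190), and a purple one at (199,181), also a decoy. I choose the grey wrench and the steel stub, and will check both in one close crop.

```bash
cat > h.py <<'E'
from workcell import bot, imaging
import cv2, numpy as np
from scipy.spatial.transform import Rotation as Ro
def p2w(c,u,v,z):
    d=np.array([(u-c['cx'])/c['fx'],(v-c['cy'])/c['fy'],1.]); R=np.array(c['R']); t=np.array(c['t'])
    o=-R.T@t; d=R.T@d; return o+d*(z-o[2])/d[2]
def w2p(c,X):
    p=np.array(c['R'])@np.array(X)+np.array(c['t']); return np.array([c['fx']*p[0]/p[2]+c['cx'],c['fy']*p[1]/p[2]+c['cy']])
def tool(X,Rw=None):
    """shift (units) and turn (units) in tool axes from current measured pose to X,Rw"""
    s=bot.read_state(); R0=Ro.from_rotvec(s['tcp_rot'])
    d=R0.inv().apply(np.array(X)-s['tool_pos'])/0.5
    a=(R0.inv()*Rw).as_rotvec()/np.radians(30) if Rw is not None else None
    return d,a
def down(yaw):
    """tool z down, tool x at world heading yaw"""
    x=np.array([np.cos(yaw),np.sin(yaw),0]); z=np.array([0,0,-1.]); return Ro.from_matrix(np.c_[x,np.cross(z,x),z])
E
python3 - <<'E'
from h import *
c=imaging.read_camera('top'); im=c['img'][:,:,::-1]
a=cv2.resize(im[150:250,335:415],None,fx=5,fy=5,interpolation=cv2.INTER_CUBIC)
b=cv2.resize(im[165:215,230:280],(390,390),interpolation=cv2.INTER_CUBIC)
o=np.zeros((500,800,3),np.uint8); o[:,:400]=a; o[:390,405:795]=b
cv2.imwrite('pics/crop1.png',o)
hsv=cv2.cvtColor(im.copy(),cv2.COLOR_BGR2HSV)
# steel plate centroid
for n,u,v,z in [('stub',256,190,.001),('purple',199,181,.0),('wr red end',375,234,.02),('wr head',373,185,.02),('trivet',310,124,0),('egg',256,120,0),('mug',212,128,0)]: print(n,p2w(c,u,v,z).round(3))
print(Ro.from_rotvec(bot.read_state()['tcp_rot']).as_matrix().round(3).tolist())
E
```

```text
stub [0.559 0.059 0.001]
purple [0.584 0.222 0.   ]
wr red end [ 0.434 -0.271  0.02 ]
wr head [ 0.571 -0.268  0.02 ]
trivet [ 0.752 -0.095  0.   ]
egg [0.764 0.061 0.   ]
mug [0.74  0.188 0.   ]
[[-0.894, 0.447, -0.001], [0.447, 0.894, -0.002], [0.0, -0.002, -1.0]]
```

View pics/crop1.png

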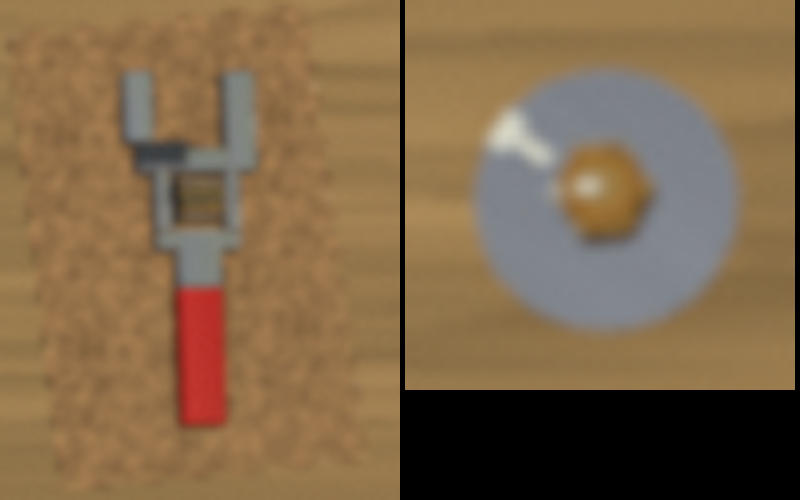

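The crop confirms both choices. The steel wrench on the mat has its red handle at about (375,221), jaws pointing +x world and the moving jaw on +y. The brass hex sits on the steel plate at (256,190), with the T mark up-left and the white line pointing left. I'll now move above the wrench for a closer look.

Run:
```python
from h import *
print(tool([0.45,-0.27,0.26],down(np.pi)))
```

```text
(array([-1.04651895, -1.42935063, -0.05710008]), array([-0.00325804, -0.00093288, -0.88569923]))
```

{"api": "step_arm", "payload": {"series": [{"x": -0.52,"y": -0.71,"z": -0.03,"az": -0.44,"grip": -1},{"x": -0.52,"y": -0.71,"z": -0.03,"az": -0.44,"grip": -1},{"x": -0.52,"y": -0.71,"z": -0.03,"az": -0.44,"grip": -1},{"x": -0.52,"y": -0.71,"z": -0.03,"az": -0.44,"grip": -1},{"x": -0.52,"y": -0.71,"z": -0.03,"az": -0.44,"grip": -1},{"x": -0.52,"y": -0.71,"z": -0.03,"az": -0.44,"grip": -1},{"x": -0.52,"y": -0.71,"z": -0.03,"az": -0.44,"grip": -1},{"x": -0.52,"y": -0.71,"z": -0.03,"az": -0.44,"grip": -1},{"x": -0.52,"y": -0.71,"z": -0.03,"az": -0.44,"grip": -1}]}}

```text
validation failed for argument at $.se...
```

Run:
```python
from h import *
print(bot.read_state()['tool_pos'],tool([0.45,-0.27,0.26],down(np.pi)))
```

```text
[0.30166037 0.60320441 0.23023779] (array([-1.04651895, -1.42935063, -0.05710008]), array([-0.00325804, -0.00093288, -0.88569923]))
```

{"api": "step_arm", "payload": {"series": [{"x": -0.52,"y": -0.71,"z": -0.03,"ax": 0,"ay": 0,"az": -0.44,"grip": -1}]}}

```text
time: 0.25
tool_pos: [0.3094, 0.5574, 0.2309]
tcp_rot: [-0.482, -3.103, -0.0]
wrist_force: [-0.1, -1.4, 0.6]
width: 0.998
grip_force: 0.0
```

A row needs all seven fields, so I'll send them all from here on.

Run:
```python
from h import *
print(tool([0.45,-0.27,0.26],down(np.pi)))
```

```text
(array([-0.76958006, -1.49157339, -0.05939224]), array([ 4.08975107e-04, -2.80078559e-03, -5.88365946e-01]))
```

{"api": "step_arm", "payload": {"series": [{"x": -0.08,"y": -0.09,"z": -0.03,"ax": 0,"ay": 0,"az": -0.3,"grip": -1},{"x": -0.16,"y": -0.18,"z": -0.03,"ax": 0,"ay": 0,"az": -0.59,"grip": -1},{"x": -0.4,"y": -0.9,"z": -0.05,"ax": 0,"ay": 0,"az": -0.59,"grip": -1},{"x": -0.4,"y": -0.9,"z": -0.05,"ax": 0,"ay": 0,"az": -0.59,"grip": -1},{"x": -0.4,"y": -0.9,"z": -0.05,"ax": 0,"ay": 0,"az": -0.59,"grip": -1},{"x": -0.4,"y": -0.9,"z": -0.05,"ax": 0,"ay": 0,"az": -0.59,"grip": -1},{"x": -0.4,"y": -0.9,"z": -0.05,"ax": 0,"ay": 0,"az": -0.59,"grip": -1},{"x": -0.4,"y": -0.9,"z": -0.05,"ax": 0,"ay": 0,"az": -0.59,"grip": -1},{"x": -0.4,"y": -0.9,"z": -0.05,"ax": 0,"ay": 0,"az": -0.59,"grip": -1},{"x": -0.4,"y": -0.9,"z": -0.05,"ax": 0,"ay": 0,"az": -0.59,"grip": -1},{"x": -0.4,"y": -0.9,"z": -0.05,"ax": 0,"ay": 0,"az": -0.59,"grip": -1},{"x": -0.4,"y": -0.9,"z": -0.05,"ax": 0,"ay": 0,"az": -0.59,"grip": -1}]}}

```text
time: 1.45
tool_pos: [0.3616, 0.0635, 0.258]
tcp_rot: [0.015, 3.141, 0.001]
wrist_force: [0.1, -0.2, -0.3]
width: 1.004
grip_force: 0.0
```

Run:
```python
from h import *
print(tool([0.45,-0.27,0.26],down(np.pi)))
```

```text
(array([-0.18317998, -0.66524302, -0.00441188]), array([ 0.00115965,  0.00059734, -0.01849514]))
```

{"api": "step_arm", "payload": {"series": [{"x": -0.183,"y": -0.665,"z": -0.004,"ax": 0,"ay": 0,"az": -0.018,"grip": -1},{"x": -0.183,"y": -0.665,"z": -0.004,"ax": 0,"ay": 0,"az": -0.018,"grip": -1},{"x": -0.183,"y": -0.665,"z": -0.004,"ax": 0,"ay": 0,"az": -0.018,"grip": -1},{"x": -0.183,"y": -0.665,"z": -0.004,"ax": 0,"ay": 0,"az": -0.018,"grip": -1},{"x": -0.183,"y": -0.665,"z": -0.004,"ax": 0,"ay": 0,"az": -0.018,"grip": -1},{"x": -0.183,"y": -0.665,"z": -0.004,"ax": 0,"ay": 0,"az": -0.018,"grip": -1},{"x": -0.183,"y": -0.665,"z": -0.004,"ax": 0,"ay": 0,"az": -0.018,"grip": -1},{"x": -0.183,"y": -0.665,"z": -0.004,"ax": 0,"ay": 0,"az": -0.018,"grip": -1},{"x": -0.183,"y": -0.665,"z": -0.004,"ax": 0,"ay": 0,"az": -0.018,"grip": -1},{"x": -0.183,"y": -0.665,"z": -0.004,"ax": 0,"ay": 0,"az": -0.018,"grip": -1}]}}

```text
time: 2.45
tool_pos: [0.4521, -0.266, 0.2594]
tcp_rot: [0.011, -3.141, -0.002]
wrist_force: [0.2, 0.7, -0.3]
width: 1.003
grip_force: 0.0
```

Run:
```python
from h import *
c=imaging.read_camera('wrist'); cv2.imwrite('pics/w1.png',c['img'][:,:,::-1])
print(c['fx'],np.round(c['R'],3).tolist(),-np.array(c['R']).T@c['t'],bot.read_state()['tool_pos'])
```

```text
350.38139321439746 [[-0.007, 1.0, 0.001], [0.963, 0.007, 0.27], [0.27, 0.003, -0.963]] [ 0.38448263 -0.26633951  0.40171941] [ 0.45195761 -0.26603176  0.25965454]
```

View pics/w1.png

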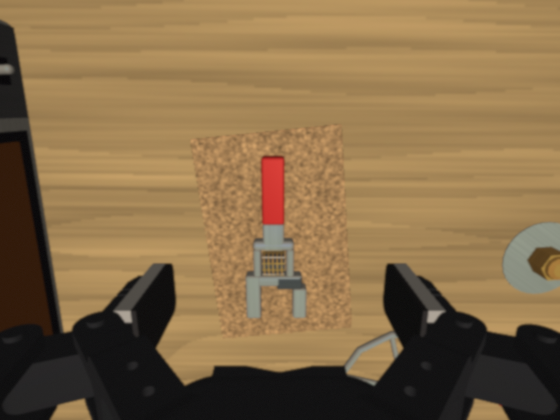

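The wrist view shows the red handle from (272,156) to (274,226) and the jaw tips at row 318. The moving jaw is on the right (+y), and the mat corners are near (191,139), (340,125), (351,327) and (222,335). Next I fit the poses.

```bash
cat >> h.py <<'E'
def redfit(c):
    """handle box (z=top) from red pixels: centre px -> world, heading"""
    im=c['img'].astype(int); m=((im[:,:,0]>130)&(im[:,:,1]<70)&(im[:,:,2]<70)).astype(np.uint8)
    n,l,s,_=cv2.connectedComponentsWithStats(m); k=1+np.argmax(s[1:,4]); ys,xs=np.nonzero(l==k)
    return np.c_[xs,ys],s[k]
E
python3 - <<'E'
from h import *
for n in ['wrist']:
    c=imaging.read_camera(n); px,s=redfit(c); print(n,s)
    P=np.array([p2w(c,u+.0,v+.0,.021)[:2] for u,v in px])
    m=P.mean(0); w,V=np.linalg.eigh(np.cov(P.T)); ax=V[:,1]*np.sign(V[0,1]); q=(P-m)@ax; r=(P-m)@V[:,0]
    print('red',m,np.degrees(np.arctan2(ax[1],ax[0])),q.min(),q.max(),np.ptp(r),'tail',m+ax*q.min())
    print('tips',p2w(c,253,318,.021),p2w(c,300,318,.021))
    K=[p2w(c,*p,.003)[:2] for p in [(191,139),(340,125),(351,327),(222,335)]]; print('mat',np.round(K,3).tolist(),np.mean(K,0),np.degrees(np.arctan2(*(((K[2]+K[3])-(K[0]+K[1]))[::-1]))))
    print('innerjaws',[p2w(c,u,300,.021).round(4) for u in (259,293)])
E
```

```text
wrist [ 262  157   22   67 1458]
red [ 0.47083618 -0.27274711] 0.478415444288149 -0.0367298321576697 0.038610874965813856 0.02397225766823287 tail [ 0.43410763 -0.2730538 ]
tips [ 0.63334376 -0.29666517  0.021     ] [ 0.63293447 -0.23844883  0.021     ]
mat [[0.417, -0.365], [0.401, -0.198], [0.658, -0.17], [0.671, -0.339]] [ 0.5365052  -0.26812169] 6.001659513731102
innerjaws [array([ 0.6083, -0.289 ,  0.021 ]), array([ 0.608 , -0.2476,  0.021 ])]
```

{"api": "step_arm", "payload": {"series": [{"x": -0.118,"y": -0.013,"z": 0.3,"ax": 0,"ay": 0,"az": 0,"grip": -0.2},{"x": -0.118,"y": -0.013,"z": 0.3,"ax": 0,"ay": 0,"az": 0,"grip": -0.2},{"x": -0.118,"y": -0.013,"z": 0.3,"ax": 0,"ay": 0,"az": 0,"grip": -0.2},{"x": -0.118,"y": -0.013,"z": 0.38,"ax": 0,"ay": 0,"az": 0,"grip": -0.2},{"x": -0.118,"y": -0.013,"z": 0.45,"ax": 0,"ay": 0,"az": 0,"grip": -0.2},{"x": -0.118,"y": -0.013,"z": 0.48,"ax": 0,"ay": 0,"az": 0,"grip": -0.2},{"x": -0.118,"y": -0.013,"z": 0.505,"ax": 0,"ay": 0,"az": 0,"grip": -0.2},{"x": -0.118,"y": -0.013,"z": 0.505,"ax": 0,"ay": 0,"az": 0,"grip": -0.2}]}}

```text
time: 3.35
tool_pos: [0.5104, -0.2739, 0.0073]
tcp_rot: [0.008, -3.141, -0.001]
wrist_force: [0.3, 0.4, 0.1]
width: 0.598
grip_force: 0.0
```

Run:
```python
from h import *
print(tool([0.511,-.2725,.005],down(np.pi)))
```

```text
(array([-0.00114049,  0.00275472,  0.00456373]), array([ 0.00078234, -0.00112484,  0.00991567]))
```

{"api": "step_arm", "payload": {"series": [{"x": -0.001,"y": 0.002,"z": 0.003,"ax": 0,"ay": 0,"az": 0,"grip": 1},{"x": -0.001,"y": 0.002,"z": 0.003,"ax": 0,"ay": 0,"az": 0,"grip": 1},{"x": -0.001,"y": 0.002,"z": 0.003,"ax": 0,"ay": 0,"az": 0,"grip": 1},{"x": -0.001,"y": 0.002,"z": 0.003,"ax": 0,"ay": 0,"az": 0,"grip": 1},{"x": -0.001,"y": 0.002,"z": 0.003,"ax": 0,"ay": 0,"az": 0,"grip": 1},{"x": -0.001,"y": 0.002,"z": 0.003,"ax": 0,"ay": 0,"az": 0,"grip": 1}], "force": 80}}

```text
time: 3.95
tool_pos: [0.5127, -0.274, 0.0085]
tcp_rot: [-0.007, 3.138, -0.002]
wrist_force: [0.1, 3.5, 6.6]
width: 0.272
grip_force: 78.7
```

{"api": "step_arm", "payload": {"series": [{"x": 0,"y": 0,"z": -0.06,"ax": 0,"ay": 0,"az": 0,"grip": 1},{"x": 0,"y": 0,"z": -0.14,"ax": 0,"ay": 0,"az": 0,"grip": 1},{"x": 0.1,"y": 0.3,"z": -0.25,"ax": 0,"ay": 0,"az": -0.2,"grip": 1},{"x": 0.1,"y": 0.3,"z": -0.25,"ax": 0,"ay": 0,"az": -0.5,"grip": 1},{"x": 0.1,"y": 0.3,"z": -0.25,"ax": 0,"ay": 0,"az": -0.8,"grip": 1},{"x": 0.1,"y": 0.3,"z": -0.25,"ax": 0,"ay": 0,"az": -1,"grip": 1},{"x": 0.1,"y": 0.3,"z": -0.25,"ax": 0,"ay": 0,"az": -1,"grip": 1},{"x": 0.1,"y": 0.3,"z": -0.25,"ax": 0,"ay": 0,"az": -1,"grip": 1}]}}

```text
time: 4.75
tool_pos: [0.4602, -0.1238, 0.1311]
tcp_rot: [-0.819, 3.033, -0.002]
wrist_force: [-0.2, -1.4, -4.9]
width: 0.271
grip_force: 80.3
```

Run:
```python
from h import *
s=bot.read_state();print(s['q'],s['tool_pos'],s['width'])
c=imaging.read_camera('wrist'); a=c['img'][:,:,::-1]
print(np.round(c['R'],3).tolist(),-np.array(c['R']).T@c['t'])
p=w2p(c,[.559,.059,.026]); print(p)
t=imaging.read_camera('top')['img'][150:250,200:360,::-1]
cv2.imwrite('pics/w2.png',np.vstack([a[:, :],np.zeros((0,560,3),np.uint8)]))
```

```text
[-3.14564417e-01 -2.69128272e-02  2.12225562e+00 -8.35576731e-04
  1.04518987e+00 -2.41232087e+00] [ 0.46023619 -0.1238254   0.13113854] 0.27084958420428895
[[-0.503, 0.864, -0.002], [0.832, 0.485, 0.27], [0.235, 0.134, -0.963]] [ 0.40170459 -0.15777075  0.27339571]
[404.22817349 402.33080289]
```

View pics/w2.png

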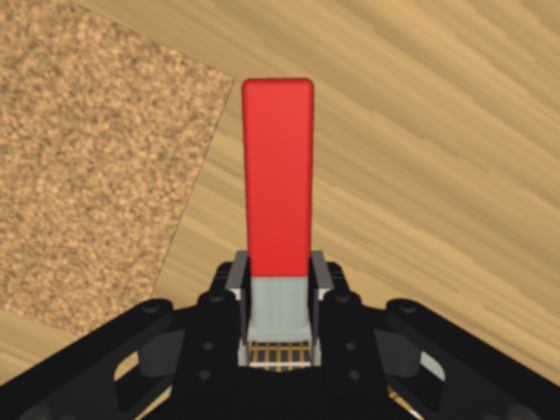

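The wrench is held securely, with its handle at columns 243-313 and the worm just visible at (280,350). I'll now bring the cap into the clear part of the wrist view to measure its angle.

Run:
```python
from h import *
c=imaging.read_camera('wrist'); s=bot.read_state()
T=s['tool_pos']+np.array([.559,.059,.026])-p2w(c,430,150,.026); T[2]=.131; print(T, tool(T,down(np.radians(210))))
```

```text
[ 0.64670394 -0.011963    0.131     ] (array([-0.43544531,  0.00767999, -0.00117069]), array([ 0.00020643, -0.00120816,  0.00472473]))
```

{"api": "step_arm", "payload": {"series": [{"x": -0.435,"y": 0.008,"z": 0,"ax": 0,"ay": 0,"az": 0,"grip": 1},{"x": -0.435,"y": 0.008,"z": 0,"ax": 0,"ay": 0,"az": 0,"grip": 1},{"x": -0.435,"y": 0.008,"z": 0,"ax": 0,"ay": 0,"az": 0,"grip": 1},{"x": -0.435,"y": 0.008,"z": 0,"ax": 0,"ay": 0,"az": 0,"grip": 1},{"x": -0.435,"y": 0.008,"z": 0,"ax": 0,"ay": 0,"az": 0,"grip": 1},{"x": -0.435,"y": 0.008,"z": 0,"ax": 0,"ay": 0,"az": 0,"grip": 1},{"x": -0.435,"y": 0.008,"z": 0,"ax": 0,"ay": 0,"az": 0,"grip": 1}]}}

```text
time: 5.6
tool_pos: [0.6458, -0.0115, 0.1293]
tcp_rot: [0.818, -3.03, -0.001]
wrist_force: [-0.2, 0.2, -6.3]
width: 0.27
grip_force: 80.2
```

Run:
```python
from h import *
c=imaging.read_camera('wrist'); np.save('cap.npy',c,allow_pickle=True); a=c['img'][:,:,::-1]
p=w2p(c,[.559,.059,.026]); print(p, bot.read_state()['tool_pos'])
u,v=p.astype(int); u0,v0=u-80,max(v-80,0); print(u0,v0)
cv2.imwrite('pics/cap.png',cv2.resize(a[v0:v0+160,u0:u0+160],(600,600),interpolation=cv2.INTER_CUBIC))
```

```text
[429.16263412 151.60785216] [ 0.6451437  -0.01174883  0.12943939]
349 71
```

View pics/cap.png

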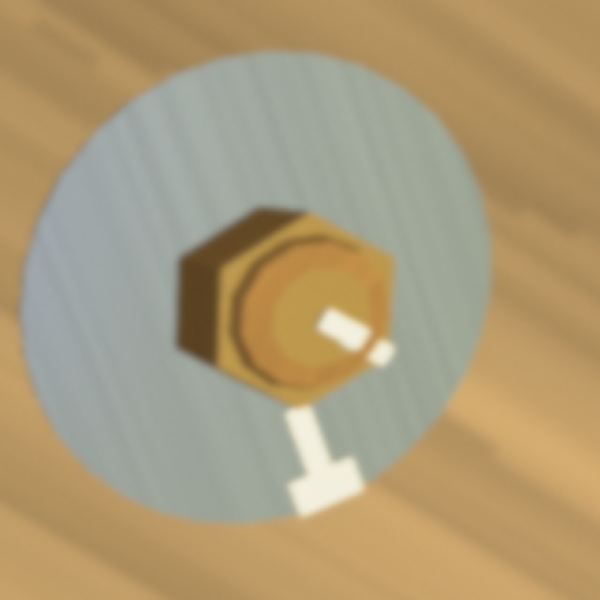

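This view shows the hexagon's top clearly, with corners at crop (307,212), (395,258), (393,355), (300,405), (215,365) and (218,265). The white line points at the corner (393,355). The T mark's stem runs from (300,408) to its bar at (326,487), and the plate is centred near (256,286).

Run:
```python
from h import *
c=np.load('cap.npy',allow_pickle=True).item(); a=c['img']
f=lambda p,z: p2w(c,349+p[0]*160/600-.4,71+p[1]*160/600-.4,z)[:2]
H=np.array([f(p,.026) for p in [(307,212),(395,258),(393,355),(300,405),(215,365),(218,265)]]); hc=H.mean(0)
print('hex',hc,np.linalg.norm(H-hc,axis=1))
an=np.degrees(np.arctan2(*(H-hc).T[::-1])); print(an, 'mod60',np.degrees(np.angle(np.exp(6j*np.radians(an)).mean()))/6)
# plate ellipse
E=np.array([f(p,.001) for p in [(20,310),(492,250),(280,50),(230,522),(110,115),(420,120),(100,455),(465,390)]])
A=np.c_[2*E,np.ones(8)]; s=np.linalg.lstsq(A,(E**2).sum(1),rcond=None)[0]; pc=s[:2]; print('plate',pc,np.sqrt(s[2]+pc@pc))
T=f((326,487),.001); d=T-pc; print('mark',np.degrees(np.arctan2(d[1],d[0])),np.linalg.norm(d))
d=f((318,470),.001)-f((300,408),.001);print('stem',np.degrees(np.arctan2(d[1],d[0])))
d=f((380,352),.026)-hc; print('line',np.degrees(np.arctan2(d[1],d[0])))
```

```text
hex [0.55983926 0.06019833] [0.01804738 0.01832386 0.01939603 0.01780013 0.01868152 0.01893033]
[-144.62167503  152.18912003   95.07968538   33.98235032  -26.99236881
  -86.26548754] mod60 -26.1045014425154
plate [0.5595122  0.06094712] 0.04735895903249833
mark 55.26018393320925 0.044286805955355224
stem 52.015007325329464
line 93.19210520651119
```

```bash
cat >> h.py <<'E'
CAP=np.array([.5597,.0605])
def tcp_for(head,ox=0,oy=0,z=.06,L=.0985):
    """TCP that puts wrench_mouth at CAP+(ox,oy) in wrench axes"""
    a=np.radians(head); h=np.array([np.cos(a),np.sin(a)]); y=np.array([-h[1],h[0]])
    return np.r_[CAP+(ox-L)*h+oy*y,z], down(a+np.pi)
E
python3 - <<'E'
from h import *
print(tcp_for(34,0,-.003)[0],tool(*tcp_for(34,0,-.003,.07)))
E
```

```text
[0.47971738 0.00293239 0.06      ] (array([0.27087171, 0.19157546, 0.11993812]), array([ 0.00278742, -0.00553639, -0.1271215 ]))
```

{"api": "step_arm", "payload": {"series": [{"x": 0.271,"y": 0.192,"z": 0,"ax": 0,"ay": 0,"az": -0.127,"grip": 1},{"x": 0.271,"y": 0.192,"z": 0,"ax": 0,"ay": 0,"az": -0.127,"grip": 1},{"x": 0.271,"y": 0.192,"z": 0,"ax": 0,"ay": 0,"az": -0.127,"grip": 1},{"x": 0.271,"y": 0.192,"z": 0.12,"ax": 0,"ay": 0,"az": -0.127,"grip": 1},{"x": 0.271,"y": 0.192,"z": 0.12,"ax": 0,"ay": 0,"az": -0.127,"grip": 1},{"x": 0.271,"y": 0.192,"z": 0.12,"ax": 0,"ay": 0,"az": -0.127,"grip": 1},{"x": 0.271,"y": 0.192,"z": 0.12,"ax": 0,"ay": 0,"az": -0.127,"grip": 1}]}}

```text
time: 6.35
tool_pos: [0.4824, 0.0034, 0.0718]
tcp_rot: [-0.918, 3.003, -0.001]
wrist_force: [0.2, -0.7, -4.7]
width: 0.27
grip_force: 80.4
```

Run:
```python
from h import *
print(bot.read_state()['tool_pos'],tool(*tcp_for(34,0,-.003,.0065)))
c=imaging.read_camera('top'); a=c['img'][:,:,::-1]
print(w2p(c,[*CAP,.026]))
d=imaging.read_camera('side')['img'][:,:,::-1]; p=w2p(imaging.read_camera('side'),[*CAP,.026]).astype(int);print(p)
cv2.imwrite('pics/pl.png',np.hstack([cv2.resize(a[150:230,216:296],(400,400),interpolation=cv2.INTER_CUBIC),cv2.resize(d[p[1]-40:p[1]+40,p[0]-40:p[0]+40],(400,400),interpolation=cv2.INTER_CUBIC)]))
```

```text
[0.48240396 0.00336557 0.07177816] (array([0.00508277, 0.00240799, 0.13054861]), array([-0.00176134,  0.00211125,  0.00046271]))
[255.09182325 188.16139258]
[301 209]
```

View pics/pl.png

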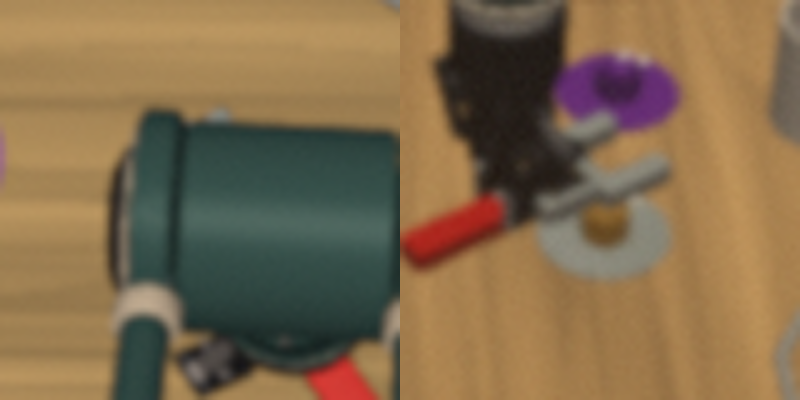

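The side view shows the jaws above the cap, which sits near crop (605,225). The fixed-jaw tip is near (665,165) and the moving-jaw tip near (612,120). I'll check these against the predicted positions.

Run:
```python
from h import *
c=imaging.read_camera('side'); s=bot.read_state()
a=np.radians(34); h=np.array([np.cos(a),np.sin(a)]); y=np.array([-h[1],h[0]])
m=s['tool_pos'][:2]+.0985*h
cr=lambda X:((w2p(c,X)-[261,169])*5+[400,0]).round(0)
for n,ox,oy in [('fix inner tip',.022,-.016),('fix outer tip',.022,-.029),('mov inner tip',.022,.0255),('mov outer',.022,.038)]:
    X=m+ox*h+oy*y; print(n,cr([*X,.084]),cr([*X,.066]))
print('cap',cr([*CAP,.026]),'mouth',m)
```

```text
fix inner tip [656. 142.] [654. 162.]
fix outer tip [668. 152.] [666. 172.]
mov inner tip [617. 111.] [616. 131.]
mov outer [606. 102.] [605. 122.]
cap [604. 204.] mouth [0.56496883 0.0588111 ]
```

{"api": "step_arm", "payload": {"series": [{"x": 0.005,"y": 0.002,"z": 0,"ax": 0,"ay": 0,"az": 0,"grip": 1},{"x": 0.005,"y": 0.002,"z": 0,"ax": 0,"ay": 0,"az": 0,"grip": 1},{"x": 0.005,"y": 0.002,"z": 0.04,"ax": 0,"ay": 0,"az": 0,"grip": 1},{"x": 0.005,"y": 0.002,"z": 0.07,"ax": 0,"ay": 0,"az": 0,"grip": 1},{"x": 0.005,"y": 0.002,"z": 0.09,"ax": 0,"ay": 0,"az": 0,"grip": 1},{"x": 0.005,"y": 0.002,"z": 0.11,"ax": 0,"ay": 0,"az": 0,"grip": 1},{"x": 0.005,"y": 0.002,"z": 0.12,"ax": 0,"ay": 0,"az": 0,"grip": 1},{"x": 0.005,"y": 0.002,"z": 0.12,"ax": 0,"ay": 0,"az": 0,"grip": 1}]}}

```text
time: 7.35
tool_pos: [0.478, 0.0034, 0.0105]
tcp_rot: [0.92, -3.003, -0.001]
wrist_force: [-0.5, 1.4, -4.4]
width: 0.27
grip_force: 80.5
```

Run:
```python
from h import *
s=bot.read_state();print(s['tool_pos'],s['wrist_force'],tool(*tcp_for(34,0,-.003,.0065)))
```

```text
[0.47798185 0.00341492 0.01054477] [-0.54760093  1.42934763 -4.43624619] (array([-0.00233987, -0.00274836,  0.00808652]), array([ 0.001047  , -0.00123695,  0.00232598]))
```

{"api": "step_arm", "payload": {"series": [{"x": -0.002,"y": -0.002,"z": 0.005,"ax": 0,"ay": 0,"az": 0,"grip": 1},{"x": -0.002,"y": -0.002,"z": 0.009,"ax": 0,"ay": 0,"az": 0,"grip": 1},{"x": -0.002,"y": -0.002,"z": 0.009,"ax": 0,"ay": 0,"az": 0,"grip": 1}]}}

```text
time: 7.65
tool_pos: [0.4804, 0.0031, 0.007]
tcp_rot: [-0.92, 3.002, -0.001]
wrist_force: [-0.9, -0.1, -2.5]
width: 0.269
grip_force: 80.8
```

{"api": "step_arm", "payload": {"series": [{"x": 0,"y": 0,"z": 0.002,"ax": 0,"ay": 0,"az": 0,"grip": 1},{"x": 0,"y": 0,"z": 0.002,"ax": 0,"ay": 0,"az": 0,"grip": 0},{"x": 0,"y": 0,"z": 0.002,"ax": 0,"ay": 0,"az": 0,"grip": 0},{"x": 0,"y": 0,"z": 0.002,"ax": 0,"ay": 0,"az": 0,"grip": 0},{"x": 0,"y": 0,"z": -0.06,"ax": 0,"ay": 0,"az": 0,"grip": 0},{"x": 0,"y": 0,"z": -0.14,"ax": 0,"ay": 0,"az": 0,"grip": 0},{"x": 0.12,"y": 0,"z": -0.24,"ax": 0,"ay": 0,"az": 0,"grip": 1},{"x": 0.12,"y": 0,"z": -0.24,"ax": 0,"ay": 0,"az": 0,"grip": 1},{"x": 0.12,"y": 0,"z": -0.24,"ax": 0,"ay": 0,"az": 0,"grip": 1},{"x": 0.12,"y": 0,"z": -0.24,"ax": 0,"ay": 0,"az": 0,"grip": 1}]}}

```text
time: 8.65
tool_pos: [0.4306, -0.0306, 0.127]
tcp_rot: [-0.918, 3.002, -0.001]
wrist_force: [-0.0, 1.1, -0.7]
width: -0.0
grip_force: 0.0
```

Run:
```python
from h import *
s=bot.read_state();print(s['tool_pos'],s['wrist_force'],s['width'])
c=imaging.read_camera('wrist'); np.save('c2.npy',c,allow_pickle=True); cv2.imwrite('pics/on.png',cv2.resize(c['img'][:,130:430,::-1],(429,600)))
print(w2p(c,[*CAP,.026]))
```

```text
[ 0.43057225 -0.03057144  0.12700191] [-0.0182832   1.09704756 -0.70864239] -0.0002799447476100254
[283.48092173 386.96717515]
```

View pics/on.png

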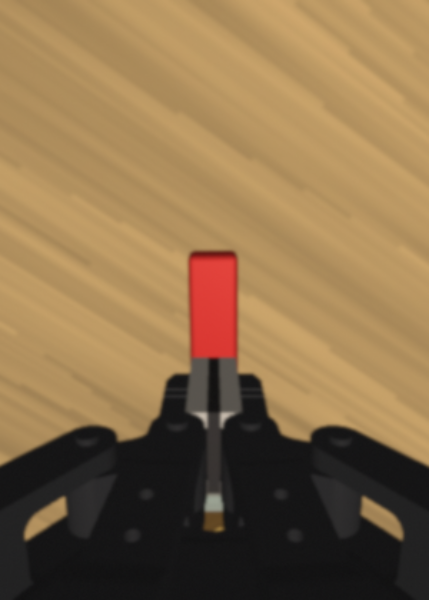

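The wrist view shows the wrench lying free with its handle straight, as planned. Next is the worm stroke: I start 8 mm behind the worm's top, just above it.

```bash
cat >> h.py <<'E'
def worm(off,z,head=34,mouth=CAP+np.array([.002,-.0023])):
    a=np.radians(head); h=np.array([np.cos(a),np.sin(a)]); return np.r_[mouth+(-.052+off)*h,z],down(a+np.pi)
E
python3 - <<'E'
from h import *
print(worm(-.008,.036)[0],tool(*worm(-.008,.036)))
E
```

```text
[0.51195775 0.02464843 0.036     ] (array([-0.19688202, -0.00045078,  0.18050651]), array([-0.0003043 ,  0.00133839,  0.00146339]))
```

{"api": "step_arm", "payload": {"series": [{"x": -0.197,"y": 0,"z": 0.08,"ax": 0,"ay": 0,"az": 0,"grip": 1},{"x": -0.197,"y": 0,"z": 0.12,"ax": 0,"ay": 0,"az": 0,"grip": 1},{"x": -0.197,"y": 0,"z": 0.18,"ax": 0,"ay": 0,"az": 0,"grip": 1},{"x": -0.197,"y": 0,"z": 0.18,"ax": 0,"ay": 0,"az": 0,"grip": 1},{"x": -0.197,"y": 0,"z": 0.18,"ax": 0,"ay": 0,"az": 0,"grip": 1}]}}

```text
time: 9.2
tool_pos: [0.5102, 0.0256, 0.0336]
tcp_rot: [0.921, -2.998, -0.003]
wrist_force: [-0.9, -0.4, 0.0]
width: -0.001
grip_force: 0.0
```

Run:
```python
from h import *
s=bot.read_state();print(s['tool_pos'],s['wrist_force'],tool(*worm(-.008,.030)))
```

```text
[0.51015543 0.02557754 0.03357017] [-0.87637157 -0.4145727   0.00669372] (array([-0.00197382, -0.0035851 ,  0.00711911]), array([ 0.00643783, -0.00894191,  0.0047231 ]))
```

Now press: lower in small steps until the force is a few newtons.

{"api": "step_arm", "payload": {"series": [{"x": 0,"y": -0.003,"z": 0.004,"ax": 0,"ay": 0,"az": 0,"grip": 1},{"x": 0,"y": -0.003,"z": 0.008,"ax": 0,"ay": 0,"az": 0,"grip": 1},{"x": 0,"y": -0.003,"z": 0.01,"ax": 0,"ay": 0,"az": 0,"grip": 1}]}}

```text
time: 9.5
tool_pos: [0.5122, 0.0232, 0.0319]
tcp_rot: [-0.919, 3.003, -0.0]
wrist_force: [0.4, 0.6, 0.1]
width: 0.002
grip_force: 0.0
```

{"api": "step_arm", "payload": {"series": [{"x": 0,"y": 0,"z": 0.002,"ax": 0,"ay": 0,"az": 0,"grip": 1},{"x": 0,"y": 0,"z": 0.003,"ax": 0,"ay": 0,"az": 0,"grip": 1}]}}

```text
time: 9.7
tool_pos: [0.5123, 0.0233, 0.0304]
tcp_rot: [-0.92, 3.003, -0.0]
wrist_force: [0.6, -0.7, 0.2]
width: 0.0
grip_force: 0.0
```

{"api": "step_arm", "payload": {"series": [{"x": 0,"y": 0,"z": 0.002,"ax": 0,"ay": 0,"az": 0,"grip": 1},{"x": 0,"y": 0,"z": 0.002,"ax": 0,"ay": 0,"az": 0,"grip": 1}]}}

```text
time: 9.9
tool_pos: [0.5125, 0.0234, 0.0294]
tcp_rot: [-0.92, 3.003, -0.0]
wrist_force: [-0.1, -0.5, 2.5]
width: 0.001
grip_force: 1.0
```

{"api": "step_arm", "payload": {"series": [{"x": 0,"y": 0,"z": 0.002,"ax": 0,"ay": 0,"az": 0,"grip": 1},{"x": 0,"y": 0,"z": 0.002,"ax": 0,"ay": 0,"az": 0,"grip": 1}]}}

```text
time: 10.1
tool_pos: [0.5128, 0.0234, 0.0292]
tcp_rot: [-0.92, 3.003, -0.0]
wrist_force: [-3.0, 0.0, 9.6]
width: -0.002
grip_force: 4.5
```

{"api": "step_arm", "payload": {"series": [{"x": -0.006,"y": 0,"z": 0,"ax": 0,"ay": 0,"az": 0,"grip": 1},{"x": -0.012,"y": 0,"z": 0,"ax": 0,"ay": 0,"az": 0,"grip": 1},{"x": -0.018,"y": 0,"z": 0,"ax": 0,"ay": 0,"az": 0,"grip": 1},{"x": -0.024,"y": 0,"z": 0,"ax": 0,"ay": 0,"az": 0,"grip": 1},{"x": -0.03,"y": 0,"z": 0,"ax": 0,"ay": 0,"az": 0,"grip": 1},{"x": -0.03,"y": 0,"z": 0,"ax": 0,"ay": 0,"az": 0,"grip": 1}]}}

```text
time: 10.7
tool_pos: [0.5246, 0.0316, 0.0293]
tcp_rot: [0.921, -3.002, 0.0]
wrist_force: [-5.6, -1.7, 11.7]
width: 0.002
grip_force: 5.9
```

{"api": "step_arm", "payload": {"series": [{"x": -0.03,"y": 0,"z": -0.02,"ax": 0,"ay": 0,"az": 0,"grip": 1},{"x": 0.0,"y": 0,"z": -0.02,"ax": 0,"ay": 0,"az": 0,"grip": 1},{"x": 0.03,"y": 0,"z": -0.02,"ax": 0,"ay": 0,"az": 0,"grip": 1},{"x": 0.03,"y": 0,"z": -0.006,"ax": 0,"ay": 0,"az": 0,"grip": 1},{"x": 0.03,"y": 0,"z": -0.002,"ax": 0,"ay": 0,"az": 0,"grip": 1},{"x": 0.03,"y": 0,"z": 0,"ax": 0,"ay": 0,"az": 0,"grip": 1},{"x": 0.03,"y": 0,"z": 0,"ax": 0,"ay": 0,"az": 0,"grip": 1}]}}

```text
time: 11.4
tool_pos: [0.5104, 0.0228, 0.0286]
tcp_rot: [0.919, -3.0, -0.001]
wrist_force: [-7.9, -2.4, 15.6]
width: 0.001
grip_force: 8.5
```

{"api": "step_arm", "payload": {"series": [{"x": -0.006,"y": 0,"z": 0,"ax": 0,"ay": 0,"az": 0,"grip": 1},{"x": -0.012,"y": 0,"z": 0,"ax": 0,"ay": 0,"az": 0,"grip": 1},{"x": -0.018,"y": 0,"z": 0,"ax": 0,"ay": 0,"az": 0,"grip": 1},{"x": -0.022,"y": 0,"z": 0,"ax": 0,"ay": 0,"az": 0,"grip": 1},{"x": -0.022,"y": 0,"z": 0,"ax": 0,"ay": 0,"az": 0,"grip": 1}]}}

```text
time: 11.9
tool_pos: [0.5189, 0.0298, 0.0291]
tcp_rot: [0.918, -2.999, -0.003]
wrist_force: [-11.1, 0.8, 22.5]
width: -0.001
grip_force: 10.8
```

{"api": "step_arm", "payload": {"series": [{"x": 0,"y": 0,"z": -0.03,"ax": 0,"ay": 0,"az": 0,"grip": 1},{"x": 0,"y": 0,"z": -0.12,"ax": 0,"ay": 0,"az": 0,"grip": 1},{"x": -0.1,"y": 0,"z": -0.22,"ax": 0,"ay": 0,"az": 0,"grip": 1},{"x": -0.2,"y": 0,"z": -0.23,"ax": 0,"ay": 0,"az": 0,"grip": 1},{"x": -0.3,"y": 0,"z": -0.23,"ax": 0,"ay": 0,"az": 0,"grip": 1},{"x": -0.3,"y": 0,"z": -0.23,"ax": 0,"ay": 0,"az": 0,"grip": 1},{"x": -0.3,"y": 0,"z": -0.23,"ax": 0,"ay": 0,"az": 0,"grip": 1}]}}

```text
time: 12.6
tool_pos: [0.6475, 0.1151, 0.1424]
tcp_rot: [-0.922, 3.002, 0.0]
wrist_force: [0.3, -0.2, -0.2]
width: -0.001
grip_force: 0.0
```

Run:
```python
from h import *
c=imaging.read_camera('wrist'); np.save('c3.npy',c,allow_pickle=True); a=c['img'][:,:,::-1]
p=w2p(c,[*CAP,.026]); print(p, bot.read_state()['tool_pos'])
u0,v0=int(p[0])-80,max(int(p[1])-110,0); print(u0,v0)
cv2.imwrite('pics/fit.png',cv2.resize(a[v0:v0+160,u0:u0+160],(600,600),interpolation=cv2.INTER_CUBIC))
```

```text
[285.48055312  54.83925238] [0.64562056 0.11405562 0.14167303]
205 0
```

View pics/fit.png

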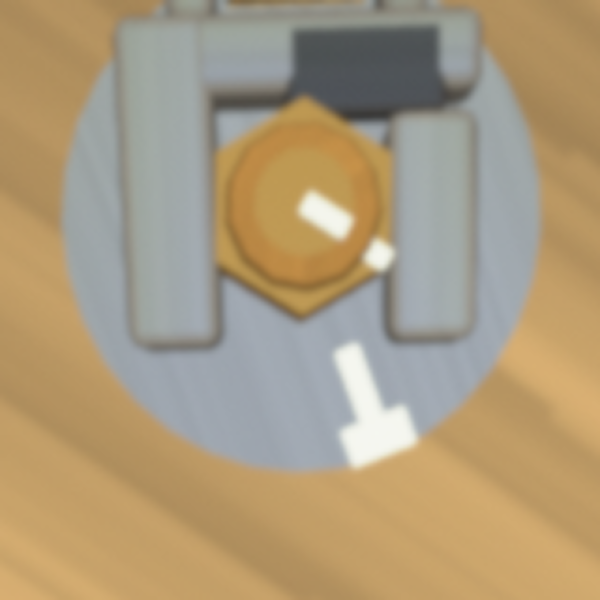

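The close view shows the jaws hugging the hexagon, with the fixed face at column 217 and the moving face at about 388. The cap's white line is still short of the T mark at (378,435). I'll work out the gap in millimetres.

Run:
```python
from h import *
c=np.load('c3.npy',allow_pickle=True).item(); a=c['img']
f=lambda p,z: p2w(c,205+p[0]*160/600-.4,0+p[1]*160/600-.4,z)[:2]
g=c['img'][:,:,2].astype(int)*0+c['img'].sum(2)
for r in (78,80,82,84): print(r,a[r,255:318].astype(int).sum(1).tolist())
for z in (.0185,): print([np.linalg.norm(f((220,v),z)-f((388,v),z)) for v in (280,320)])
F=[f((213,120),.0185),f((220,320),.0185)]; d=F[0]-F[1]; d=-d; print('fixed face heading',np.degrees(np.arctan2(d[1],d[0]))%180)
F=[f((122,60),.0185),f((135,330),.0185)]; d=F[1]-F[0]; print('outer',np.degrees(np.arctan2(d[1],d[0]))%180)
H=np.array([f(p,.026) for p in [(305,95),(302,320)]]);d=H[1]-H[0];print('hex diag',np.degrees(np.arctan2(d[1],d[0])),np.linalg.norm(d),H.mean(0))
pc=f((302,232),.001);d=f((378,432),.001)-pc;print('mark',pc,np.degrees(np.arctan2(d[1],d[0])))
d=f((380,257),.026)-H.mean(0);print('line',np.degrees(np.arctan2(d[1],d[0])))
```

```text
78 [506, 510, 512, 509, 494, 467, 432, 386, 363, 414, 475, 500, 505, 504, 491, 467, 432, 390, 347, 318, 314, 332, 362, 390, 407, 415, 415, 414, 411, 404, 398, 394, 394, 403, 409, 416, 414, 405, 387, 365, 349, 351, 374, 405, 445, 475, 496, 505, 508, 503, 484, 431, 354, 321, 369, 424, 465, 492, 507, 512, 515, 517, 520]
80 [505, 507, 512, 509, 494, 470, 434, 387, 362, 410, 474, 502, 505, 508, 511, 510, 503, 493, 475, 445, 402, 355, 317, 312, 331, 359, 388, 409, 422, 427, 427, 428, 424, 418, 403, 381, 355, 343, 356, 391, 432, 465, 484, 493, 496, 497, 502, 508, 508, 505, 487, 434, 354, 323, 368, 425, 465, 492, 507, 513, 515, 518, 519]
82 [503, 509, 513, 509, 496, 473, 437, 388, 361, 406, 471, 499, 505, 507, 511, 511, 509, 507, 505, 504, 497, 480, 448, 405, 358, 324, 306, 323, 354, 382, 396, 392, 372, 352, 348, 367, 397, 432, 466, 491, 506, 509, 508, 505, 502, 499, 499, 502, 508, 508, 490, 436, 357, 324, 368, 425, 463, 492, 507, 512, 516, 518, 520]
84 [504, 509, 513, 510, 498, 474, 440, 391, 361, 402, 466, 496, 502, 505, 508, 511, 512, 508, 506, 507, 508, 508, 503, 493, 476, 450, 414, 369, 334, 315, 324, 346, 378, 414, 448, 472, 486, 492, 497, 502, 510, 512, 511, 508, 505, 502, 498, 499, 505, 508, 494, 441, 362, 327, 368, 423, 466, 492, 508, 513, 517, 518, 520]
[np.float64(0.031922981192171136), np.float64(0.032172196793384365)]
fixed face heading 35.55763076259342
outer 35.34356452217114
hex diag 33.599059207403485 0.03793267021610278 [0.56006824 0.06078895]
mark [0.56058001 0.06129909] 56.59933839362957
line 94.53997731668048
```

The gap measures about 32 mm on a 32 mm hexagon, so the jaws fit and touch both flats. The line points to about 94° and the mark to about 55.5°, so about 39° clockwise remains. I'll regrip the handle.

```bash
sed -i 's/^CAP=.*/CAP=np.array([.5600,.0607])/' h.py
python3 - <<'E'
from h import *
print(tool(*tcp_for(34.5,0,0,.007,L=.1)))
E
```

```text
(array([0.40119304, 0.0062161 , 0.26998165]), array([ 0.00134751, -0.0029987 , -0.01257187]))
```

{"api": "step_arm", "payload": {"series": [{"x": 0.4,"y": 0.005,"z": -0.02,"ax": 0,"ay": 0,"az": -0.012,"grip": -0.2},{"x": 0.4,"y": 0.005,"z": -0.02,"ax": 0,"ay": 0,"az": -0.012,"grip": -0.2},{"x": 0.4,"y": 0.005,"z": -0.02,"ax": 0,"ay": 0,"az": -0.012,"grip": -0.2},{"x": 0.4,"y": 0.005,"z": -0.02,"ax": 0,"ay": 0,"az": -0.012,"grip": -0.2},{"x": 0.4,"y": 0.005,"z": -0.02,"ax": 0,"ay": 0,"az": -0.012,"grip": -0.2},{"x": 0.4,"y": 0.005,"z": 0.08,"ax": 0,"ay": 0,"az": -0.012,"grip": -0.2},{"x": 0.4,"y": 0.005,"z": 0.16,"ax": 0,"ay": 0,"az": -0.012,"grip": -0.2},{"x": 0.4,"y": 0.005,"z": 0.22,"ax": 0,"ay": 0,"az": -0.012,"grip": -0.2},{"x": 0.4,"y": 0.005,"z": 0.25,"ax": 0,"ay": 0,"az": -0.012,"grip": -0.2},{"x": 0.4,"y": 0.005,"z": 0.25,"ax": 0,"ay": 0,"az": -0.012,"grip": -0.2}]}}

```text
time: 13.65
tool_pos: [0.4743, 0.0035, 0.0146]
tcp_rot: [0.926, -2.994, -0.004]
wrist_force: [-0.4, 0.2, 0.2]
width: 0.598
grip_force: 0.0
```

Run:
```python
from h import *
s=bot.read_state();print(s['tool_pos'],s['wrist_force'],s['width'],tool(*tcp_for(34.5,0,0,.007,L=.1)))
```

```text
[0.47432474 0.00349497 0.01462979] [-0.43952984  0.23017604  0.23278882] 0.5982136127043103 (array([-0.00611624, -0.00282329,  0.0152095 ]), array([ 0.00878776, -0.01171654, -0.00393336]))
```

{"api": "step_arm", "payload": {"series": [{"x": -0.004,"y": -0.003,"z": 0.008,"ax": 0,"ay": 0,"az": 0,"grip": -0.2},{"x": -0.004,"y": -0.003,"z": 0.013,"ax": 0,"ay": 0,"az": 0,"grip": -0.2},{"x": -0.004,"y": -0.003,"z": 0.013,"ax": 0,"ay": 0,"az": 0,"grip": 1},{"x": -0.004,"y": -0.003,"z": 0.013,"ax": 0,"ay": 0,"az": 0,"grip": 1},{"x": -0.004,"y": -0.003,"z": 0.013,"ax": 0,"ay": 0,"az": 0,"grip": 1},{"x": -0.004,"y": -0.003,"z": 0.013,"ax": 0,"ay": 0,"az": 0,"grip": 1},{"x": -0.004,"y": -0.003,"z": 0.013,"ax": 0,"ay": 0,"az": 0,"grip": 1}], "force": 60}}

```text
time: 14.35
tool_pos: [0.4817, 0.0039, 0.0127]
tcp_rot: [-0.93, 3.0, -0.0]
wrist_force: [-1.7, 2.2, 5.4]
width: 0.272
grip_force: 58.9
```

Run:
```python
from h import *
for i in range(3):
    imaging.read_camera('top'); s=bot.read_state();print(s['tool_pos'],s['wrist_force'],s['torque'],s['width'],s['grip_force'])
R=Ro.from_rotvec(s['tcp_rot']);p=s['tool_pos'];hd=np.degrees(np.arctan2(*R.as_matrix()[:2,0][::-1]))%360-180
d=CAP-p[:2];print(hd,np.linalg.norm(d),np.degrees(np.arctan2(d[1],d[0])))
# path: rotate rigidly clockwise about CAP
for k in (10,20,30):
    Q=Ro.from_euler('z',-k,degrees=True); q=Q.apply(np.r_[p[:2]-CAP,0])+np.r_[CAP,p[2]]
    print(k,tool(q,Q*R))
```

```text
[0.48166377 0.00387744 0.01267874] [-1.24997868  1.49916291  5.31972889] [0.39505306 0.47574246 0.25500811] 0.26679716857967406 58.92762869596481
[0.48163497 0.00387603 0.01266329] [-1.20076991  1.50985402  5.24123796] [0.33182024 0.50145016 0.28316677] 0.2690939211191694 58.927385956048965
[0.48163534 0.00386596 0.01267253] [-2.11489214  2.78074785  5.38165526] [0.3469125  0.38396438 0.19816983] 0.2692522766293514 58.925693929195404
34.46217648601291 0.0968045882199427 35.95153626362446
10 (array([-2.06653916e-03,  3.36849713e-02, -9.48350256e-06]), array([3.31603686e-04, 1.14188542e-04, 3.33333149e-01]))
20 (array([-9.95101416e-03,  6.64993433e-02, -1.28810174e-05]), array([6.63207372e-04, 2.28377085e-04, 6.66666298e-01]))
30 (array([-2.34138592e-02,  9.74460678e-02, -1.00893129e-05]), array([9.94811058e-04, 3.42565627e-04, 9.99999446e-01]))
```

{"api": "step_arm", "payload": {"series": [{"x": 0,"y": 0.0102,"z": 0,"ax": 0,"ay": 0,"az": 0.1,"grip": 1},{"x": -0.001,"y": 0.0204,"z": 0,"ax": 0,"ay": 0,"az": 0.2,"grip": 1},{"x": -0.0024,"y": 0.0305,"z": 0,"ax": 0,"ay": 0,"az": 0.3,"grip": 1},{"x": -0.0043,"y": 0.0405,"z": 0,"ax": 0,"ay": 0,"az": 0.4,"grip": 1},{"x": -0.0066,"y": 0.0505,"z": 0,"ax": 0,"ay": 0,"az": 0.5,"grip": 1},{"x": -0.0095,"y": 0.0603,"z": 0,"ax": 0,"ay": 0,"az": 0.6,"grip": 1},{"x": -0.013,"y": 0.07,"z": 0,"ax": 0,"ay": 0,"az": 0.7,"grip": 1},{"x": -0.0169,"y": 0.0793,"z": 0,"ax": 0,"ay": 0,"az": 0.8,"grip": 1},{"x": -0.0213,"y": 0.0885,"z": 0,"ax": 0,"ay": 0,"az": 0.9,"grip": 1},{"x": -0.0261,"y": 0.0975,"z": 0,"ax": 0,"ay": 0,"az": 1,"grip": 1},{"x": -0.0261,"y": 0.0975,"z": 0,"ax": 0,"ay": 0,"az": 1,"grip": 1}]}}

```text
time: 15.6
tool_pos: [0.4636, 0.0504, 0.0126]
tcp_rot: [0.123, -3.137, 0.003]
wrist_force: [-5.5, -4.6, 10.4]
width: 0.274
grip_force: 59.8
```

Run:
```python
from h import *
s=bot.read_state();print(s['tool_pos'],s['wrist_force'],s['torque'],s['width'],s['grip_force'])
R=Ro.from_rotvec(s['tcp_rot']);p=s['tool_pos'];hd=np.degrees(np.arctan2(*R.as_matrix()[:2,0][::-1]))%360-180
d=CAP-p[:2];print(hd,np.linalg.norm(d),np.degrees(np.arctan2(d[1],d[0])))
```

```text
[0.46357426 0.05038412 0.01260887] [-5.47019626 -4.57852868 10.42987976] [-0.70961642  1.05295695  0.23257263] 0.2735136013154913 59.79210466146469
4.501843787381375 0.09697598378753315 6.106427352701034
```

{"api": "step_arm", "payload": {"series": [{"x": 0,"y": 0.0102,"z": 0,"ax": 0,"ay": 0,"az": 0.1,"grip": 1},{"x": -0.001,"y": 0.0204,"z": 0,"ax": 0,"ay": 0,"az": 0.2,"grip": 1},{"x": -0.0024,"y": 0.0305,"z": 0,"ax": 0,"ay": 0,"az": 0.3,"grip": 1},{"x": -0.0024,"y": 0.0305,"z": 0,"ax": 0,"ay": 0,"az": 0.3,"grip": 1},{"x": -0.0024,"y": 0.0305,"z": 0,"ax": 0,"ay": 0,"az": 0.3,"grip": 1}]}}

```text
time: 16.1
tool_pos: [0.4633, 0.0656, 0.0126]
tcp_rot: [-0.122, -3.137, 0.003]
wrist_force: [-6.0, -5.2, 12.1]
width: 0.267
grip_force: 60.0
```

{"api": "step_arm", "payload": {"series": [{"x": 0,"y": 0,"z": 0,"ax": 0,"ay": 0,"az": 0,"grip": 0},{"x": 0,"y": 0,"z": 0,"ax": 0,"ay": 0,"az": 0,"grip": 0},{"x": 0,"y": 0,"z": 0,"ax": 0,"ay": 0,"az": 0,"grip": 0},{"x": 0,"y": 0,"z": -0.08,"ax": 0,"ay": 0,"az": 0,"grip": 0},{"x": 0,"y": 0,"z": -0.18,"ax": 0,"ay": 0,"az": 0,"grip": 0},{"x": 0,"y": 0,"z": -0.28,"ax": 0,"ay": 0,"az": 0,"grip": 0},{"x": -0.38,"y": 0,"z": -0.28,"ax": 0,"ay": 0,"az": 0,"grip": 0},{"x": -0.38,"y": 0,"z": -0.28,"ax": 0,"ay": 0,"az": 0,"grip": 0},{"x": -0.38,"y": 0,"z": -0.28,"ax": 0,"ay": 0,"az": 0,"grip": 0},{"x": -0.38,"y": 0,"z": -0.28,"ax": 0,"ay": 0,"az": 0,"grip": 0},{"x": -0.38,"y": 0,"z": -0.28,"ax": 0,"ay": 0,"az": 0,"grip": 0},{"x": -0.38,"y": 0,"z": -0.28,"ax": 0,"ay": 0,"az": 0,"grip": 0}]}}

```text
time: 17.3
tool_pos: [0.6538, 0.0513, 0.1504]
tcp_rot: [-0.126, -3.137, -0.0]
wrist_force: [-0.7, -0.4, 0.6]
width: 0.497
grip_force: 0.0
```

```bash
cat >> h.py <<'E'
def white(c):
    im=c['img'].astype(int); m=((im.min(2)>195)).astype(np.uint8); P=w2p(c,[*CAP,.02])
    n,l,s,ce=cv2.connectedComponentsWithStats(m); print('cap px',P)
    for k in range(1,n):
        if s[k,4]>4 and np.linalg.norm(ce[k]-P)<90:
            print(s[k],ce[k],{z:(np.degrees(np.arctan2(*(p2w(c,*ce[k],z)[:2]-CAP)[::-1])).round(1),(np.linalg.norm(p2w(c,*ce[k],z)[:2]-CAP)*1e3).round(1)) for z in (.001,.026,.033)})
E
python3 - <<'E'
from h import *
c=imaging.read_camera('wrist'); np.save('c4.npy',c,allow_pickle=True); a=c['img'][:,:,::-1]
print(bot.read_state()['tool_pos'])
white(np.load('c3.npy',allow_pickle=True).item()); white(c)
p=w2p(c,[*CAP,.026]).astype(int); u0,v0=p[0]-80,max(p[1]-80,0); print(u0,v0)
cv2.imwrite('pics/turn.png',cv2.resize(a[v0:v0+160,u0:u0+160],(600,600),interpolation=cv2.INTER_CUBIC))
E
```

```text
[0.65275912 0.05137435 0.15048915]
cap px [285.32886983  56.67060437]
[286  52  12  11  77] [291.32467532  56.97402597] {0.001: (np.float64(149.9), np.float64(5.3)), 0.026: (np.float64(110.2), np.float64(4.1)), 0.033: (np.float64(97.3), np.float64(4.2))}
[303  65   7   6  30] [305.7  67.7] {0.001: (np.float64(105.9), np.float64(16.6)), 0.026: (np.float64(94.8), np.float64(16.0)), 0.033: (np.float64(91.7), np.float64(16.0))}
[294  91  22  33 368] [303.14130435 109.5625    ] {0.001: (np.float64(56.1), np.float64(38.5)), 0.026: (np.float64(53.8), np.float64(37.8)), 0.033: (np.float64(53.2), np.float64(37.7))}
cap px [281.31334081  71.83428473]
[282  69  12   9  65] [287.32307692  72.83076923] {0.001: (np.float64(98.7), np.float64(4.9)), 0.026: (np.float64(69.0), np.float64(4.4)), 0.033: (np.float64(60.3), np.float64(4.5))}
[299  79   6   6  27] [301.74074074  81.66666667] {0.001: (np.float64(67.0), np.float64(17.0)), 0.026: (np.float64(59.2), np.float64(16.3)), 0.033: (np.float64(56.9), np.float64(16.2))}
[321  93  17  20 189] [329.04761905 103.03703704] {0.001: (np.float64(56.1), np.float64(43.8)), 0.026: (np.float64(53.2), np.float64(41.2)), 0.033: (np.float64(52.3), np.float64(40.4))}
201 0
```

View pics/turn.png

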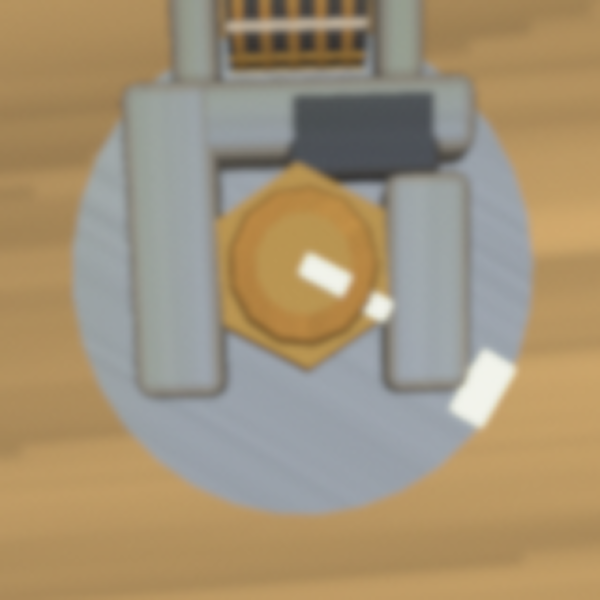

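The picture shows the line pointing right and slightly down, from (325,275) to (379,307), and the bar of the T at (483,388). They are nearly aligned. The hexagon's diagonal runs from (298,165) to (307,370), which gives a second estimate of the cap angle.

Run:
```python
from h import *
def rep(n,u0,diag,plate):
    c=np.load(n,allow_pickle=True).item(); f=lambda p,z: p2w(c,u0+p[0]*160/600-.4,p[1]*160/600-.4,z)[:2]
    A,B=[f(p,.026) for p in diag]; d=B-A; print('diag+60',60+np.degrees(np.arctan2(d[1],d[0])),np.linalg.norm(d),(A+B)/2)
    E=np.array([f(p,.001) for p in plate]); M=np.c_[2*E,np.ones(len(E))]; s=np.linalg.lstsq(M,(E**2).sum(1),rcond=None)[0]; print('plate',s[:2],np.sqrt(s[2]+s[:2]@s[:2])); return f,s[:2]
f,pc=rep('c3.npy',205,[(305,95),(302,320)],[(62,200),(541,200),(300,471),(180,430),(440,433),(85,300),(520,300)])
for p in [(378,432)]: d=f(p,.001)-pc; print('T',np.degrees(np.arctan2(d[1],d[0])),np.linalg.norm(d))
f,pc=rep('c4.npy',201,[(298,165),(307,370)],[(73,285),(533,270),(303,514),(120,420),(200,490),(420,482),(90,190)])
d=f((483,388),.001)-pc; print('T',np.degrees(np.arctan2(d[1],d[0])),np.linalg.norm(d))
R=Ro.from_rotvec(bot.read_state()['tcp_rot']);print('tool head',np.degrees(np.arctan2(*R.as_matrix()[:2,0][::-1]))%360-180)
print(tool(*tcp_for(-7.5,0,0,.011,L=.098)), tool(*tcp_for(-4.5,0,0,.011,L=.098)))
```

```text
diag+60 93.59905920740349 0.03793267021610278 [0.56006824 0.06078895]
plate [0.5598176 0.0611997] 0.04739119072121291
T 55.81476946022613 0.042487800035103836
diag+60 58.18083609857591 0.03654396736772924 [0.56033918 0.06062387]
plate [0.5605486  0.06090162] 0.04770537714150559
T 56.68742215757166 0.043635180574881416
tool head -4.5727443361219
(array([0.38151762, 0.01384988, 0.27985279]), array([-0.00037824, -0.00437584,  0.09757545])) (array([0.3817732, 0.0035917, 0.2798548]), array([-0.00026354, -0.00438377, -0.0024245 ]))
```

The line is at about 58.7° and the mark at about 56.2°, so about 2.5° is left. I'll return to the same pose, grip, and turn 2.5° more.

{"api": "step_arm", "payload": {"series": [{"x": 0.38,"y": 0,"z": 0,"ax": 0,"ay": 0,"az": 0,"grip": -0.2},{"x": 0.38,"y": 0,"z": 0,"ax": 0,"ay": 0,"az": 0,"grip": -0.2},{"x": 0.38,"y": 0,"z": 0,"ax": 0,"ay": 0,"az": 0,"grip": -0.2},{"x": 0.38,"y": 0,"z": 0,"ax": 0,"ay": 0,"az": 0,"grip": -0.2},{"x": 0.38,"y": 0,"z": 0,"ax": 0,"ay": 0,"az": 0,"grip": -0.2},{"x": 0.38,"y": 0,"z": 0.1,"ax": 0,"ay": 0,"az": 0,"grip": -0.2},{"x": 0.38,"y": 0,"z": 0.18,"ax": 0,"ay": 0,"az": 0,"grip": -0.2},{"x": 0.38,"y": 0,"z": 0.24,"ax": 0,"ay": 0,"az": 0,"grip": -0.2},{"x": 0.38,"y": 0,"z": 0.27,"ax": 0,"ay": 0,"az": 0,"grip": -0.2},{"x": 0.38,"y": 0,"z": 0.278,"ax": 0,"ay": 0,"az": 0,"grip": -0.2},{"x": 0.38,"y": 0,"z": 0.278,"ax": 0,"ay": 0,"az": 0,"grip": -0.2}]}}

```text
time: 18.45
tool_pos: [0.4637, 0.0665, 0.0124]
tcp_rot: [-0.125, -3.138, 0.0]
wrist_force: [0.3, 0.5, 0.9]
width: 0.599
grip_force: 0.0
```

{"api": "step_arm", "payload": {"series": [{"x": 0,"y": 0,"z": 0,"ax": 0,"ay": 0,"az": 0,"grip": 1},{"x": 0,"y": 0,"z": 0,"ax": 0,"ay": 0,"az": 0,"grip": 1},{"x": 0,"y": 0,"z": 0,"ax": 0,"ay": 0,"az": 0,"grip": 1},{"x": 0,"y": 0,"z": 0,"ax": 0,"ay": 0,"az": 0,"grip": 1},{"x": 0,"y": 0,"z": 0,"ax": 0,"ay": 0,"az": 0,"grip": 1},{"x": 0,"y": 0.0042,"z": 0,"ax": 0,"ay": 0,"az": 0.042,"grip": 1},{"x": 0,"y": 0.0085,"z": 0,"ax": 0,"ay": 0,"az": 0.083,"grip": 1},{"x": 0,"y": 0.0085,"z": 0,"ax": 0,"ay": 0,"az": 0.083,"grip": 1},{"x": 0,"y": 0.0085,"z": 0,"ax": 0,"ay": 0,"az": 0.083,"grip": 1}]}}

```text
time: 19.35
tool_pos: [0.4659, 0.07, 0.0143]
tcp_rot: [0.191, 3.133, -0.002]
wrist_force: [-1.6, -3.9, 7.0]
width: 0.266
grip_force: 58.8
```

Run:
```python
from h import *
s=bot.read_state();print(s['tool_pos'],s['wrist_force'],s['width'])
R=Ro.from_rotvec(s['tcp_rot']);print('tool head',np.degrees(np.arctan2(*R.as_matrix()[:2,0][::-1]))%360-180)
```

```text
[0.46594021 0.06996442 0.01427725] [-1.58125385 -3.9404753   7.02555215] 0.2662275529385027
tool head -6.97334164700672
```

{"api": "step_arm", "payload": {"series": [{"x": 0,"y": -0.004,"z": 0,"ax": 0,"ay": 0,"az": -0.04,"grip": 1},{"x": 0,"y": -0.004,"z": -0.01,"ax": 0,"ay": 0,"az": -0.04,"grip": 1},{"x": 0,"y": -0.004,"z": -0.05,"ax": 0,"ay": 0,"az": -0.04,"grip": 1},{"x": 0,"y": -0.004,"z": -0.12,"ax": 0,"ay": 0,"az": -0.04,"grip": 1},{"x": 0,"y": -0.004,"z": -0.22,"ax": 0,"ay": 0,"az": -0.04,"grip": 1},{"x": 0,"y": -0.004,"z": -0.24,"ax": 0,"ay": 0,"az": -0.04,"grip": 1},{"x": -0.265,"y": -0.207,"z": -0.24,"ax": 0,"ay": 0,"az": 0,"grip": 1},{"x": -0.265,"y": -0.207,"z": -0.24,"ax": 0,"ay": 0,"az": 0,"grip": 1},{"x": -0.265,"y": -0.207,"z": -0.24,"ax": 0,"ay": 0,"az": 0,"grip": 1},{"x": -0.265,"y": -0.207,"z": -0.24,"ax": 0,"ay": 0,"az": 0,"grip": 1},{"x": -0.265,"y": -0.207,"z": -0.24,"ax": 0,"ay": 0,"az": 0,"grip": 1}], "force": 80}}

```text
time: 20.45
tool_pos: [0.5841, -0.0504, 0.1309]
tcp_rot: [-0.198, -3.134, 0.001]
wrist_force: [-0.4, 0.7, -4.7]
width: 0.251
grip_force: 79.6
```

Run:
```python
from h import *
c=imaging.read_camera('wrist'); np.save('c5.npy',c,allow_pickle=True); a=c['img']
s=bot.read_state();print(s['tool_pos'],s['wrist_force'],s['width'])
white(c); print('before:'); white(np.load('cap.npy',allow_pickle=True).item())
m=(a.min(2)>195).astype(np.uint8); P=w2p(c,[*CAP,.02]).astype(int)
cs,_=cv2.findContours(m[P[1]-70:P[1]+70,P[0]-70:P[0]+70],cv2.RETR_EXTERNAL,cv2.CHAIN_APPROX_NONE)
for k in cs: print(cv2.minAreaRect(k))
```

```text
[ 0.58244909 -0.0489806   0.13058308] [-0.31499102 -0.2783278  -5.49921786] 0.25239522551366017
cap px [427.77915815 152.47081465]
[436 154  12   8  56] [441.64285714 157.48214286] {0.001: (np.float64(65.2), np.float64(20.1)), 0.026: (np.float64(62.6), np.float64(8.1)), 0.033: (np.float64(59.5), np.float64(4.8))}
[449 162  25  22 260] [461.63846154 172.48076923] {0.001: (np.float64(56.6), np.float64(40.5)), 0.026: (np.float64(52.6), np.float64(26.8)), 0.033: (np.float64(50.7), np.float64(23.1))}
before:
cap px [426.76834544 153.07740928]
[435 155  11   8  58] [440.06896552 158.43103448] {0.001: (np.float64(101.5), np.float64(19.8)), 0.026: (np.float64(97.4), np.float64(7.8)), 0.033: (np.float64(92.4), np.float64(4.5))}
[449 163   4   5  17] [450.58823529 164.88235294] {0.001: (np.float64(97.8), np.float64(29.7)), 0.026: (np.float64(93.7), np.float64(17.0)), 0.033: (np.float64(91.2), np.float64(13.4))}
[426 180  19  28 258] [433.62403101 195.30620155] {0.001: (np.float64(56.0), np.float64(39.5)), 0.026: (np.float64(41.4), np.float64(30.2)), 0.033: (np.float64(35.6), np.float64(28.0))}
((102.4000015258789, 89.70001220703125), (23.702320098876953, 17.88854217529297), 26.56505012512207)
((84.50000762939453, 75.50000762939453), (11.180339813232422, 4.919349670410156), 26.56505012512207)
```

Run:
```python
from h import *
c=np.load('c5.npy',allow_pickle=True).item(); a=c['img'].min(2)
for v in range(152,186): print(v,' '.join('%3d'%x for x in a[v,432:476]))
```

```text
152  79  79  79  85 104 132 152 149 131 109  92  83  80  79  77  77  75  73  71  71  74  88 113 138 151 155 156 156 156 155 155 155 154 153 153 153 153 154 154 153 154 153 152 151
153  79  78  81  96 132 171 194 193 176 150 125 104  90  82  79  77  76  74  72  71  74  89 116 139 151 154 156 156 156 156 156 155 155 154 154 153 153 153 153 153 154 154 153 153
154  79  80  87 114 159 198 218 219 209 192 170 145 122 102  88  81  76  73  71  71  74  89 116 139 150 153 154 154 155 155 156 155 156 155 154 154 153 153 153 153 153 154 154 154
155  79  82  98 138 183 216 224 225 223 218 206 188 166 141 117  97  83  76  72  71  75  91 118 141 151 153 153 153 154 154 155 155 155 156 155 155 154 153 153 153 152 153 153 154
156  79  85 112 158 200 221 226 227 226 225 222 216 202 182 157 131 107  87  75  71  76  94 121 143 152 153 153 153 153 153 154 155 154 154 155 155 154 155 154 154 152 153 152 153
157  79  87 115 158 195 215 223 225 226 226 226 224 221 212 195 173 142 106  80  73  78  97 123 145 152 154 153 153 152 153 153 153 154 154 155 155 155 155 155 154 154 153 153 153
158  79  85 103 133 
[... 4319 characters left out ...]
 156 156 156 156 156 155 155 155 154 154 153 153 153 152 152 152 152 153 153 155 160 169 181 192 202 212 219 221 222 216 196 164 130 112 107 107 107 106 106 106
183 157 157 157 157 157 156 156 156 155 155 155 154 155 154 154 154 153 153 152 151 151 152 152 153 155 158 163 171 181 192 203 211 213 201 173 139 115 108 106 106 107 106 106 106
184 155 155 156 156 157 157 157 156 156 156 155 155 155 154 155 154 154 154 153 152 152 152 151 151 152 153 155 158 163 170 178 186 187 175 147 121 109 106 106 106 106 106 106 106
185 155 155 154 155 156 156 157 156 156 156 155 155 155 155 155 155 154 154 154 154 152 152 152 151 152 152 151 153 154 155 155 152 151 141 124 111 107 106 107 106 106 106 106 106
```

Run:
```python
from h import *
A=lambda d:np.degrees(np.arctan2(d[1],d[0])).round(1)
for n,dome,dot,zz in [('cap.npy',(440.07,158.43),(450.6,164.9),0),('c5.npy',(441.64,157.48),(451.9,164.6),0),('c5.npy',(441.64,157.48),(451.9,164.2),0)]:
    c=np.load(n,allow_pickle=True).item(); D=p2w(c,*dome,.0325)[:2]; d=p2w(c,*dot,.0262)[:2]
    print(n,'dot',A(d-CAP),np.linalg.norm(d-CAP),'dome',A(D-CAP),'dome->dot',A(d-D))
c=np.load('c5.npy',allow_pickle=True).item(); im=c['img'].min(2)
m=(im>190); ys,xs=np.nonzero(m); k=(xs>457)&(xs<476)&(ys>163)&(ys<186)
P=np.array([p2w(c,u,v,.001)[:2] for u,v in zip(xs[k],ys[k])]); b=P.mean(0); print('T',A(b-CAP),np.linalg.norm(b-CAP))
w,V=np.linalg.eigh(np.cov(P.T)); print('bar normal',A(V[:,0]),'bar axis',A(V[:,1]))
```

```text
cap.npy dot 93.6 0.01688667979092102 dome 93.0 dome->dot 93.9
c5.npy dot 55.9 0.017289051406711747 dome 59.9 dome->dot 54.3
c5.npy dot 56.7 0.017128753725859834 dome 59.9 dome->dot 55.4
T 56.5 0.04321721766986762
bar normal -118.5 bar axis 151.5
```

The line is now at about 56° and the mark at about 56.4°, so the cap is tightened. The wrench goes back to the middle of the mat.

Run:
```python
from h import *
print(tool([.5155,-.268,.05],down(np.pi)))
```

```text
(array([ 0.0774726 , -0.45137706,  0.16136293]), array([ 0.00084064, -0.00708838, -0.23943922]))
```

{"api": "step_arm", "payload": {"series": [{"x": 0.077,"y": -0.451,"z": 0,"ax": 0,"ay": 0,"az": -0.24,"grip": 1},{"x": 0.077,"y": -0.451,"z": 0,"ax": 0,"ay": 0,"az": -0.24,"grip": 1},{"x": 0.077,"y": -0.451,"z": 0,"ax": 0,"ay": 0,"az": -0.24,"grip": 1},{"x": 0.077,"y": -0.451,"z": 0,"ax": 0,"ay": 0,"az": -0.24,"grip": 1},{"x": 0.077,"y": -0.451,"z": 0,"ax": 0,"ay": 0,"az": -0.24,"grip": 1},{"x": 0.077,"y": -0.451,"z": 0.16,"ax": 0,"ay": 0,"az": -0.24,"grip": 1},{"x": 0.077,"y": -0.451,"z": 0.16,"ax": 0,"ay": 0,"az": -0.24,"grip": 1},{"x": 0.077,"y": -0.451,"z": 0.16,"ax": 0,"ay": 0,"az": -0.24,"grip": 1},{"x": 0.077,"y": -0.451,"z": 0.16,"ax": 0,"ay": 0,"az": -0.24,"grip": 1}]}}

```text
time: 21.4
tool_pos: [0.516, -0.2656, 0.0515]
tcp_rot: [0.005, -3.138, -0.003]
wrist_force: [0.3, 0.4, -4.6]
width: 0.255
grip_force: 80.0
```

Run:
```python
from h import *
c=imaging.read_camera('wrist');s=bot.read_state();print(s['tool_pos'],s['wrist_force'],tool([.5155,-.268,.0165],down(np.pi)))
```

```text
[ 0.51794425 -0.2666385   0.05332013] [ 0.40768536 -0.29150999 -5.99032172] (array([ 0.00494314, -0.00269037,  0.0736378 ]), array([-0.00039708,  0.00116953,  0.00673123]))
```

{"api": "step_arm", "payload": {"series": [{"x": 0.003,"y": -0.003,"z": 0.04,"ax": 0,"ay": 0,"az": 0,"grip": 1},{"x": 0.003,"y": -0.003,"z": 0.06,"ax": 0,"ay": 0,"az": 0,"grip": 1},{"x": 0.003,"y": -0.003,"z": 0.068,"ax": 0,"ay": 0,"az": 0,"grip": 1},{"x": 0.003,"y": -0.003,"z": 0.068,"ax": 0,"ay": 0,"az": 0,"grip": 1}]}}

```text
time: 21.85
tool_pos: [0.5163, -0.2686, 0.0189]
tcp_rot: [-0.004, 3.141, -0.0]
wrist_force: [0.4, -0.1, -6.0]
width: 0.257
grip_force: 80.0
```

{"api": "step_arm", "payload": {"series": [{"x": 0,"y": 0,"z": 0.003,"ax": 0,"ay": 0,"az": 0,"grip": 1},{"x": 0,"y": 0,"z": 0.003,"ax": 0,"ay": 0,"az": 0,"grip": 1}]}}

```text
time: 22.05
tool_pos: [0.5169, -0.2692, 0.0178]
tcp_rot: [-0.004, 3.14, -0.001]
wrist_force: [0.4, 0.0, -3.3]
width: 0.253
grip_force: 80.0
```

Contact is starting. I'll lower 1 mm more, release and rise.

{"api": "step_arm", "payload": {"series": [{"x": 0,"y": 0,"z": 0.002,"ax": 0,"ay": 0,"az": 0,"grip": 1},{"x": 0,"y": 0,"z": 0.002,"ax": 0,"ay": 0,"az": 0,"grip": 0},{"x": 0,"y": 0,"z": 0.002,"ax": 0,"ay": 0,"az": 0,"grip": 0},{"x": 0,"y": 0,"z": 0.002,"ax": 0,"ay": 0,"az": 0,"grip": 0},{"x": 0,"y": 0,"z": -0.06,"ax": 0,"ay": 0,"az": 0,"grip": 0},{"x": 0,"y": 0,"z": -0.14,"ax": 0,"ay": 0,"az": 0,"grip": 0},{"x": 0.13,"y": 0.02,"z": -0.4,"ax": 0,"ay": 0,"az": 0,"grip": -1},{"x": 0.13,"y": 0.02,"z": -0.4,"ax": 0,"ay": 0,"az": 0,"grip": -1},{"x": 0.13,"y": 0.02,"z": -0.4,"ax": 0,"ay": 0,"az": 0,"grip": -1},{"x": 0.13,"y": 0.02,"z": -0.4,"ax": 0,"ay": 0,"az": 0,"grip": -1},{"x": 0.13,"y": 0.02,"z": -0.4,"ax": 0,"ay": 0,"az": 0,"grip": -1},{"x": 0.13,"y": 0.02,"z": -0.4,"ax": 0,"ay": 0,"az": 0,"grip": -1}]}}

```text
time: 23.25
tool_pos: [0.4506, -0.2587, 0.216]
tcp_rot: [0.004, -3.141, -0.001]
wrist_force: [-0.2, -0.8, -1.3]
width: 0.997
grip_force: 0.0
```

Run:
```python
from h import *
c=imaging.read_camera('wrist'); px,s=redfit(c); print(s, bot.read_state()['tool_pos'])
P=np.array([p2w(c,u,v,.021)[:2] for u,v in px]); m=P.mean(0); w,V=np.linalg.eigh(np.cov(P.T)); ax=V[:,1]*np.sign(V[0,1]); q=(P-m)@ax
print('head',np.degrees(np.arctan2(ax[1],ax[0])),'len',np.ptp(q),'tail',m+ax*q.min(),'centre',m+ax*(q.min()+.1))
t=imaging.read_camera('top'); white(t)
```

```text
[ 255  165   26   74 1812] [ 0.45041946 -0.25854172  0.21527424]
head 0.887368882179497 len 0.07540358173848255 tail [ 0.43457406 -0.27027231] centre [ 0.53456207 -0.26872362]
cap px [255.13658519 188.4039393 ]
[186 173   2   3   6] [186.5 174. ] {0.001: (np.float64(77.4), np.float64(202.3)), 0.026: (np.float64(78.5), np.float64(196.1)), 0.033: (np.float64(78.8), np.float64(194.3))}
[242 180   5   5  11] [243.54545455 182.18181818] {0.001: (np.float64(58.6), np.float64(40.1)), 0.026: (np.float64(62.9), np.float64(36.1)), 0.033: (np.float64(64.3), np.float64(35.1))}
```

The wrench lies flat, with its centre about 2 mm from the mat's centre. I'm handing the job in.

```bash
python3 -c "
from workcell import bot
print(bot.finish_job())"
```

```text
the job is handed in; nothing more can be done
None
```

The job is handed in: the jaws measured about 32 mm on the 32 mm hexagon, the cap's line ended within about 1° of the mark, and the wrench lies flat about 2 mm from the mat's centre; the force on the worm briefly reached 22.5 N (advised limit 15 N).

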